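Clamp the preserve jar and unscrew its lid

TASK

Press the lever of the jar clamp all the way down so that the clamp grips the white jar, then unscrew the jar's tight metal lid anticlockwise while the jar stays standing in the clamp and does not turn with it. When the lid comes free, lift it straight up and finish still holding it in the gripper, level and directly over the jar, with a gap of about one to three centimetres between the lid and the jar's mouth. Leave the other things on the worktop where they are.

Things in the scene. Friction and masses are not known exactly. Their poses are not given: they have to be found in the camera images.
- clamp: Fixed jar clamp: wooden base plate 120 x 232 x 12 mm (x -60 to 60, y -72 to 160 mm), aluminium vee block on its -y side, sliding jaw with sprung rubber pad at y 42 mm, lever bracket at y 104 mm. All but the lever is under 63 mm high. Origin: on the worktop under the jar's place; z up.
- clamp_lever (a joint): Lever of the clamp (rad): 0 = raised 60 degrees, jaw open; 0.9 = end stop, lever 8 degrees above level, jar gripped. It stays where it is left. The hinge runs along the clamp's x axis at y 104, z 52 mm; the lever reaches 110 mm from it towards the clamp's +y, in the plane x = 0. Pressing its end takes 8 to 15 N.
- lever_end (a point): Point on the upper face of the lever's black grip (20 mm wide, 62 long, 16 thick), 95 mm from the hinge and 8 mm off the lever's centre line: the place to press. It moves with the lever, down and towards the clamp's +y.
- lever_hinge (a point): Point on the lever's hinge axis, in the plane of the lever's swing.
- jar: White ceramic preserve jar standing loose in the clamp on the base plate: 66 mm across up to 62 mm, narrowing to a neck 40 mm across (50 mm over its three thread segments), mouth rim 92 mm above its underside; 0.45 kg. Origin: centre of its underside; z up. Unclamped it turns with the lid. Its x axis lies along the clamp's within 3 degrees.
- jar_mouth (a point): Centre of the jar's mouth rim, 92 mm above the jar's underside. A sprung rubber seal disc 35 mm across in the mouth presses the lid up against the threads with about 14 N, which makes it tight; with the lid off it stands up to 9 mm above the rim.
- lid: Round metal screw lid, 60 mm across, 22 mm high, ribbed rim, embossed bar on top along its +x axis. Origin: centre of its lower edge; z up. Screwed on, the origin is 80 mm above the jar's underside. Turning it takes 0.2 to 0.7 N m: grip its rim with 30 N or more.
- lid_top (a point): Centre of the lid's top. The thread: lid yaw relative to the jar is about 0 when tight (it starts at 0 to 0.14 rad); turned anticlockwise seen from above it rises 2 mm, is free from 0.9 rad on and stopped again at 1.7 rad, so turn it to about 1.25 rad. The seal then lifts it 3 mm more; its lower edge must rise 12 mm to clear the threads.
- mill_small: Bystander: turned wooden salt mill, 52 mm across, 128 mm tall; origin under its centre.
- jar_turmeric: Bystander: small glass spice jar with brown lid, 48 mm across, 96 mm tall; origin under its centre.
- spice_flip: Bystander: small spice jar with green cap, 46 mm across, 106 mm tall; origin under its centre.
- mug_b: Bystander: small white espresso cup with handle, 59x83x55 mm; origin under it.
- serving_spoon: Bystander: steel spoon, 199 mm long, lying; origin under its centre.
- lemon: Bystander: lemon, 75 mm long, 59 mm high, lying; origin under its centre.
Not all that is in view belongs to the job. There is more than one size of the lid; the job needs the larger.

How it is judged:
By the outcome, as a careful person would: the job done as asked, in the order asked, and still so for the second after the job is handed in, while the arm keeps its last pose, push and grip.
It also fails if it takes over 51 s, if anything falls off the work surface, if the arm or the gripper's body presses on something with over 40 N, if the wrist force passes 120 N, or if a joint passes its speed limit or range.

ROBOT

A 6-joint arm with a two-finger parallel gripper is mounted at the origin on a cart in front of the work surface, level with it; the furniture and walls round the work are solid. World frame = base frame: x ahead of the robot, y to its left, z up, the work surface at z = 0. Lengths are in m, angles in degrees, forces in N, time in s.
With the tool pointing down it reaches from about 0.3 to 0.75 m from the base axis. Payload 8.5 kg.
Tool frame: the origin (TCP) lies between the finger pads; the fingertips stand env.finger_overhang ahead of it and the grasp point (between the pads) lies 2 mm behind it (env.finger_overhang is the distance from the TCP to the fingertips, in m); z points along the fingers, y is the line along which they close (so a half turn about z gives the same grasp; the last joint's range is limited). The gripper opens to 85 mm and grips with 20 to 120 N. Pads are 22 mm wide; open, the fingers measure 114 mm over their backs; the gripper's body (76 mm by 85 mm) begins 54 mm behind the grasp point. The pads swing forward as they close: fully open they stand 13 mm farther back than shut.
Start: joints at [61.289, 21.807, 74.336, -0, 83.858, -12.336], TCP at [0.155, 0.528, 0.223] pointing down, gripper open.
Joint ranges: [-178.18, 178.18], [-50.72, 133.34], [12.68, 142.11], [-81.47, 261.47], [9.98, 163.14], [-165.26, 165.26]. Speed limits (degrees/s): [136.94, 136.94, 180, 180, 180, 180].

INTERFACE

Orientations are given as a 3x3 rotation matrix whose columns are the frame's x, y, z axes.
In Python, from rig import env gives the robot as it stands. The module is installed in compiled form; this text tells all that it offers.
- The arm moves only by the tool jog_arm, never from a script. Its arguments are lists of equal length, an entry for each row: "hand": the finger opening in m, from 0 to 0.0854; "travel": the shift along the world's x, y, z in m, a list of three; "yaw": the turn about the world's z in rad. A call has exactly 5 rows; each row shifts and turns the commanded pose from where the row before left it; what a row does not reach is not made up. A row lasts 1/8 s, in which the tool goes at most 62.5 mm and 10.7 degrees, less where a joint would pass 70% of its speed; a pose out of reach is approached as far as the arm can. A call is refused whole if a number of a shift passes 0.0625 or a number of a turn 0.188, either way. A call with a gripper value outside its range is refused whole. The fingers move at their own pace and stop on an object; "grip_force" is the grip in N (left out, the last holds). Time passes only in rows, so rows that do not move let the fingers close, or fill a call up. It gives the time, the measured TCP pose, the force, the opening and the grip force at its end, in the units of the state.
- env.observe(): the state, without advancing time (a new reading comes with each control period).
- env.get_image(name): name is "scene" or "top" or "wrist"; returns the picture (384x512x3 uint8, red, green, blue); there is no depth.
- env.calibration(name): a dict with "fx", "fy", "cx", "cy" (pixels), "k1" (the pictures are not rectified: a ray, as slopes to the right and down, at radius r is drawn at 1 + k1 r^2 times it, then the intrinsics apply), "position" and "rotation" of the camera in the world; the wrist camera has in their place "hand_eye" (4x4, takes a point from camera to tool coordinates, whose origin is the TCP and whose axes are the flange's). Camera axes: x right, y down, z forward; pixel columns grow to the right and rows downward; lengths in m; the calibration is good to about 2 mm. A picture is of the moment at which its call begins: read the wrist's pose just before it. calibration takes no time and is no camera call.
- env.close_job(): hands the job in; it is judged then, once.
The state is a dict: "time_s": time; "q": joint angles; "qvel": joint speeds; "joint_efforts": joint torques, N m; "position": TCP position; "tool_rot": TCP orientation; "ft_force": force on the tool from outside, world axes, zero at the start; "wrist_torque": the same for the moment, N m; "grip_width": finger opening in m; "gripper_force": force on a finger pad.
Only numpy, scipy, OpenCV 4.12 (cv2) and the standard library are available. Lean on these libraries where they do the work, as an engineer would, in place of code of your own. Each camera call takes 0.05 s, during which the arm holds its last target. There are 200 camera calls.

## Working session

There is one attempt and no reset: what is moved stays moved. The work goes in short steps, Python scripts to look and compute and a tool call to move; the robot and the scene stay as the last step left them, time stands still between calls to the robot, and variables do not carry over. Pictures are saved under pics/ and viewed, at most 15 in all, crops included, and the job is handed in when it is done.

Besides the shell and the picture viewer there is one more tool, called after ">>>" as a command line: name --pt "numbers of a row" for each row, then --argument value for the rest. jog_arm: Moves the arm, as the interface text tells. Its arguments: {"type":"object","properties":{"hand":{"type":"array"},"travel":{"type":"array"},"yaw":{"type":"array"},"grip_force":{"type":"number"}},"required":["hand","travel","yaw"]}

```bash
mkdir -p pics
cat > h.py <<'E'
import numpy as np,cv2
from rig import env
def snap(n,f):
    o=env.observe(); im=env.get_image(n); cv2.imwrite('pics/'+f,im[:,:,::-1]); return o,im
def cam(n,o=None):
    c=env.calibration(n)
    if n=='wrist':
        H=np.array(c['hand_eye']);R=np.array(o['tool_rot']);return c,R@H[:3,:3],R@H[:3,3]+np.array(o['position'])
    return c,np.array(c['rotation']),np.array(c['position'])
def ray(n,u,v,o=None):
    c,R,p=cam(n,o)
    d=np.array([(u-c['cx'])/c['fx'],(v-c['cy'])/c['fy']]);s=d.copy()
    for _ in range(20): s=d/(1+c['k1']*(s@s))
    return p,R@np.array([s[0],s[1],1])
def at(n,u,v,z,o=None):
    p,d=ray(n,u,v,o); return p+d*(z-p[2])/d[2]
def proj(n,P,o=None):
    c,R,p=cam(n,o); q=R.T@(np.array(P)-p); s=q[:2]/q[2]; s=s*(1+c['k1']*(s@s))
    return c['fx']*s[0]+c['cx'],c['fy']*s[1]+c['cy']
E
python3 - <<'E'
from h import *
o,a=snap('top','t1.png');_,b=snap('scene','s1.png')
print(o['position'],o['tool_rot'],env.finger_overhang,o['grip_width'],cam('top')[2],cam('scene')[2],o['time_s'])
E
```

```text
[0.15490524 0.52741438 0.22218732] [[-9.59436941e-01  2.81922307e-01 -7.53684606e-04]
 [ 2.81923098e-01  9.59436090e-01 -1.32533794e-03]
 [ 3.49469882e-04 -1.48405928e-03 -9.99998838e-01]] 0.017 0.08556075136883685 [0.45497363 0.27476179 1.02422253] [0.2287512  0.88803593 0.54487645] 0.0
```

View pics/t1.png

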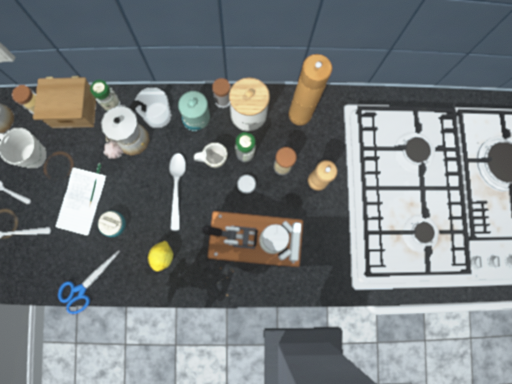

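View pics/s1.png

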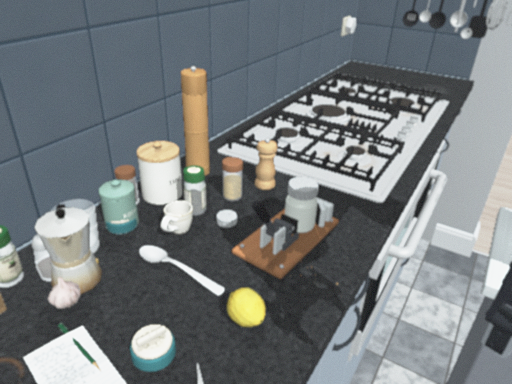

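Run:
```python
from h import *
a=cv2.imread('pics/t1.png')[195:285,190:320];b=cv2.imread('pics/s1.png')[165:285,225:355]
cv2.imwrite('pics/c1.png',np.hstack([cv2.resize(a,(0,0),fx=4.5,fy=4.5,interpolation=2),])[:600,:800])
cv2.imwrite('pics/c2.png',cv2.resize(b,(0,0),fx=5,fy=5,interpolation=2)[:600,:800])
for u,v in [(214,211),(303,223),(299,267),(208,258)]: print(at('top',u,v,.012))
```

```text
[0.59352721 0.34922886 0.012     ]
[0.56254269 0.12190533 0.012     ]
[0.45142103 0.13445426 0.012     ]
[0.47452696 0.36291984 0.012     ]
```

View pics/c1.png

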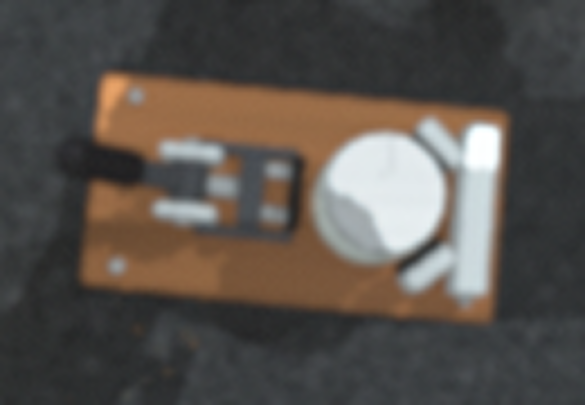

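View pics/c2.png

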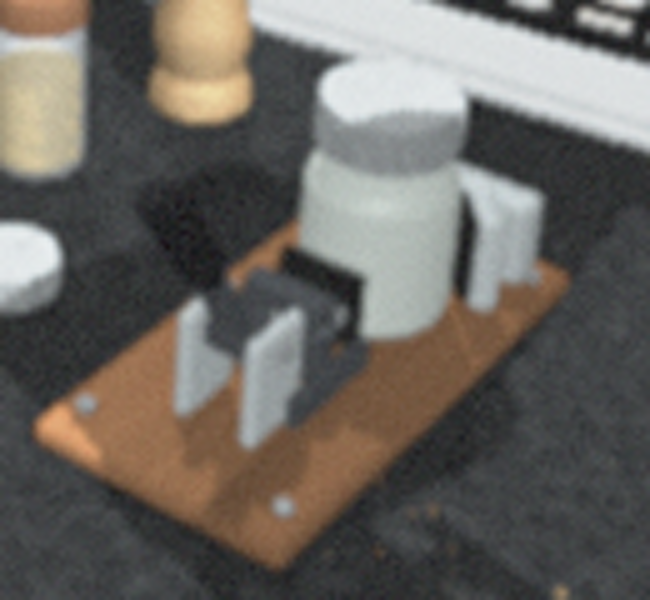

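```bash
cat >> h.py <<'E'
def T(pose,p):
    x,y,t=pose; p=np.array(p,float); c,s=np.cos(t),np.sin(t)
    return np.array([x+c*p[0]-s*p[1],y+s*p[0]+c*p[1],p[2]])
def lever(a,r=.095,h=.008):
    e=np.radians(60)-a; return np.array([0,.104+r*np.cos(e)-h*np.sin(e),.052+r*np.sin(e)+h*np.cos(e)])
E
python3 - <<'E'
from h import *
from scipy.optimize import least_squares as L
px=np.array([(102,73),(508,112),(490,322),(80,288)])/4.5+[190,195]
pl=[(.06,.16,.012),(.06,-.072,.012),(-.06,-.072,.012),(-.06,.16,.012)]
ps=[(-.06,.16,.012),(.06,.16,.012),(-.06,-.072,.012)]
pxs=np.array([(278,568),(38,428),(568,280)])/5+[225,165]
f=lambda p:np.r_[np.ravel([np.subtract(proj('top',T(p,q)),x) for q,x in zip(pl,px)]),np.ravel([np.subtract(proj('scene',T(p,q)),x) for q,x in zip(ps,pxs)])]
r=L(f,[.5,.2,0]);p=r.x;print(p,np.degrees(p[2]),r.fun.round(1))
print('lid',at('top',*(np.array([386,196])/4.5+[190,195]),.114), 'jar scene', at('scene',*(np.array([392,92])/5+[225,165]),.114),'clamp o',T(p,[0,0,.114]))
for a in (0,.9): print('lever end',a,T(p,lever(a)),(np.array(proj('top',T(p,lever(a))))-[190,195])*4.5,(np.array(proj('scene',T(p,lever(a))))-[225,165])*5)
E
```

```text
[ 0.51713612  0.20127717 -0.09224208] -5.285081787875172 [-1.   0.5 -0.8  0.1 -0.1  0.7 -1.1 -0.   1.  -2.2 -1.5 -0.6  1.  -1.5]
lid [0.51623805 0.20046999 0.114     ] jar scene [0.5184411  0.19983255 0.114     ] clamp o [0.51713612 0.20127717 0.114     ]
lever end 0 [0.53045282 0.34523435 0.13827241] [ 96.12723203 164.10780874] [188.77020649 194.87328575]
lever end 0.9 [0.53526356 0.39723985 0.07384681] [  7.46609682 165.28429459] [ 95.24376159 409.50070671]
```

>>> jog_arm --hand '[0,0,0,0,0]' --pt "0.0373 -0.0208 0" --pt "0.0373 -0.0208 0" --pt "0.0373 -0.0208 0" --pt "0.0373 -0.0208 0" --pt "0.0373 -0.0208 0" --yaw '[0.04,0.04,0.04,0.04,0.033]' --grip_force 60

```text
time_s: 0.72
position: [0.3426, 0.4228, 0.2225]
tool_rot: [[-0.996, 0.091, -0.001], [0.091, 0.996, -0.0], [0.001, -0.0, -1.0]]
ft_force: [-0.4, 0.6, 0.3]
grip_width: 0.0003
gripper_force: 0.0
```

>>> jog_arm --hand '[0,0,0,0,0]' --pt "0.0373 -0.0208 0" --pt "0.0373 -0.0208 0" --pt "0.0373 -0.0208 0" --pt "0.0373 -0.0208 0" --pt "0.0373 -0.0208 0" --yaw '[0,0,0,0,0]'

```text
time_s: 1.35
position: [0.529, 0.3188, 0.2224]
tool_rot: [[-0.996, 0.093, -0.001], [0.093, 0.996, -0.0], [0.001, -0.0, -1.0]]
ft_force: [-0.2, 0.1, 0.0]
grip_width: 0.0001
gripper_force: 0.0
```

>>> jog_arm --hand '[0,0,0,0,0]' --pt "0 0 -0.01" --pt "0 0 -0.01" --pt "0 0 -0.01" --pt "0 0 0" --pt "0 0 0" --yaw '[0,0,0,0,0]'

```text
time_s: 1.98
position: [0.5278, 0.3201, 0.1932]
tool_rot: [[-0.996, 0.092, 0.001], [0.092, 0.996, 0.0], [-0.001, 0.0, -1.0]]
ft_force: [0.4, -0.0, 0.2]
grip_width: 0.0003
gripper_force: 0.0
```

Run:
```python
from h import *
p=[.5171,.2013,-.0922]
o,a=snap('wrist','w1.png');cv2.imwrite('pics/w1.png',cv2.resize(a[:,:,::-1],(768,576)))
print(o['position'],o['tool_rot'][:,1],o['q'],o['ft_force'])
for q in ([0,0,.114],lever(0),lever(0,.11,.008),[0,.160,.012]): print(np.array(proj('wrist',T(p,q),o))*1.5)
pos=np.array(o['position']);
for d in (.017,.03):print(np.array(proj('wrist',pos+[0,0,-d],o))*1.5)
```

```text
[0.52781895 0.32008963 0.19324391] [9.19664679e-02 9.95762058e-01 3.05636234e-04] [ 2.02604845e+01  2.97910217e+01  6.58485739e+01  1.57774954e-03
  8.43230693e+01 -6.44629191e+01] [ 0.36616173 -0.02669817  0.16808618]
[165.67155325 293.79325034]
[435.80842873 308.95061771]
[455.14123106 318.49887543]
[437.20115358 252.31785608]
[384.70584823 339.97753535]
[384.5718502  327.88035897]
```

View pics/w1.png

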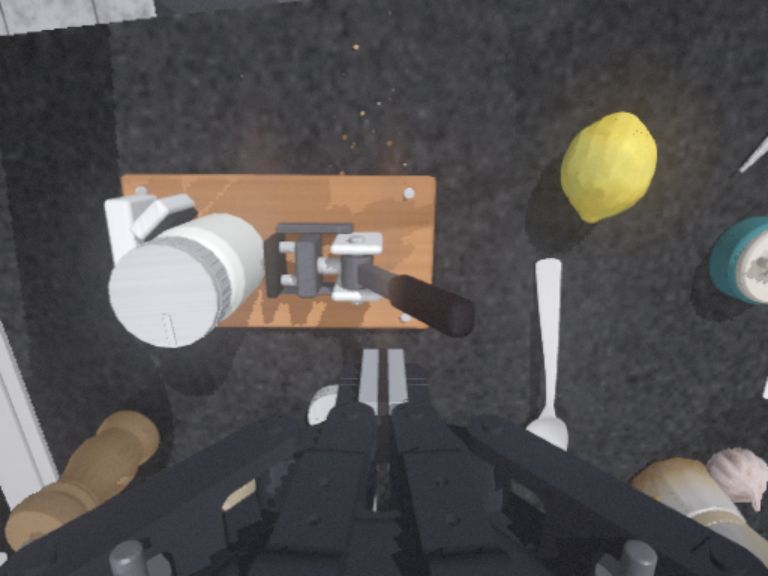

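>>> jog_arm --hand '[0,0,0,0,0]' --pt "0 0 -0.015" --pt "0 0 -0.015" --pt "0 0 -0.008" --pt "0.0005 0.006 0" --pt "0.0005 0.006 0" --yaw '[0,0,0,0,0]'

```text
time_s: 2.65
position: [0.5293, 0.3322, 0.1552]
tool_rot: [[-0.996, 0.093, 0.001], [0.093, 0.996, 0.0], [-0.001, 0.0, -1.0]]
ft_force: [0.2, 0.3, 0.4]
grip_width: 0.0002
gripper_force: 0.0
```

>>> jog_arm --hand '[0,0,0,0,0]' --pt "0.0003 0.003 0" --pt "0.0006 0.006 -0.0035" --pt "0.0006 0.006 -0.0035" --pt "0.0005 0.0057 -0.0044" --pt "0.0005 0.0057 -0.0044" --yaw '[0,0,0,0,0]'

```text
time_s: 3.28
position: [0.5317, 0.3581, 0.1392]
tool_rot: [[-0.996, 0.093, 0.0], [0.093, 0.996, -0.001], [-0.0, -0.001, -1.0]]
ft_force: [-2.4, -2.9, 9.1]
grip_width: 0.0
gripper_force: 4.4
```

>>> jog_arm --hand '[0,0,0,0,0]' --pt "0.0004 0.0049 -0.0052" --pt "0.0004 0.0049 -0.0052" --pt "0.0004 0.004 -0.0059" --pt "0.0004 0.004 -0.0059" --pt "0.0003 0.0031 -0.0063" --yaw '[0,0,0,0,0]'

```text
time_s: 3.9
position: [0.5347, 0.3848, 0.116]
tool_rot: [[-0.996, 0.091, 0.009], [0.091, 0.996, 0.013], [-0.008, 0.014, -1.0]]
ft_force: [-5.1, 20.0, 28.5]
grip_width: -0.0
gripper_force: 14.4
```

>>> jog_arm --hand '[0,0,0,0,0]' --pt "0.0003 0.0031 -0.0063" --pt "0.0002 0.002 -0.0068" --pt "0.0001 0.001 -0.004" --pt "0 0 0" --pt "0 0 0" --yaw '[0,0,0,0,0]'

```text
time_s: 4.53
position: [0.536, 0.3947, 0.1002]
tool_rot: [[-0.996, 0.09, 0.014], [0.09, 0.996, 0.021], [-0.012, 0.022, -1.0]]
ft_force: [-2.8, 35.2, 25.7]
grip_width: 0.0001
gripper_force: 26.1
```

Run:
```python
from h import *
o,a=snap('wrist','w2.png');_,b=snap('scene','s2.png')
b=cv2.resize(b[150:300,220:370,::-1],(600,600),interpolation=2)[:576,:400+200]
a=cv2.resize(a[130:310,150:400,::-1],(0,0),fx=2,fy=2)
print(a.shape,b.shape)
B=np.zeros((576,800,3),np.uint8);B[:360,:430]=a[:,70:];B[:,430:]=b[:,115:485];cv2.imwrite('pics/m2.png',B)
print(o['ft_force'],o['wrist_torque'],o['joint_efforts'])
```

```text
(360, 500, 3) (576, 600, 3)
[-2.77769454 35.18005861 25.65331627] [5.97944366 0.39322751 0.0697139 ] [-1.96375340e+01 -4.10388851e+01 -8.06546599e+00 -8.06344360e+00
  3.22109587e+00  4.10909226e-03]
```

View pics/m2.png

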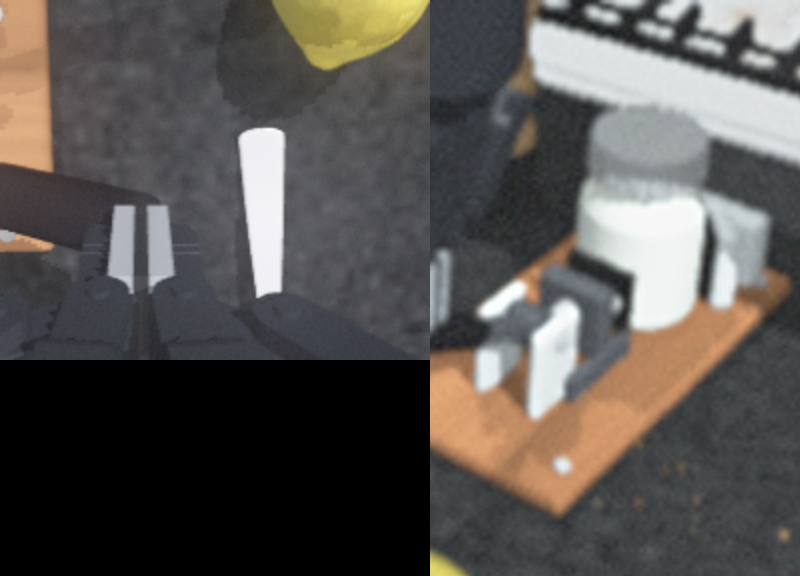

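>>> jog_arm --hand '[0,0,0,0,0]' --pt "0 0.003 0.01" --pt "0 0 0.02" --pt "0 0 0.02" --pt "-0.001 -0.014 0" --pt "-0.001 -0.014 0" --yaw '[0,0,0,0,0]'

```text
time_s: 5.25
position: [0.5315, 0.3588, 0.1423]
tool_rot: [[-0.996, 0.093, -0.002], [0.093, 0.996, -0.001], [0.002, -0.001, -1.0]]
ft_force: [-0.5, -0.2, -0.2]
grip_width: -0.0001
gripper_force: 0.0
```

>>> jog_arm --hand '[0,0,0,0,0]' --pt "0 0 -0.01" --pt "0 0 -0.01" --pt "0 0 -0.008" --pt "0 0 -0.006" --pt "0 0 0" --yaw '[0,0,0,0,0]'

```text
time_s: 5.88
position: [0.5318, 0.3602, 0.1088]
tool_rot: [[-0.996, 0.092, -0.001], [0.092, 0.996, -0.0], [0.001, -0.0, -1.0]]
ft_force: [0.7, 0.3, 0.5]
grip_width: 0.0
gripper_force: 0.0
```

>>> jog_arm --hand '[0,0,0,0,0]' --pt "0.0005 0.005 -0.003" --pt "0 0.002 -0.005" --pt "0 0 -0.004" --pt "0 0 -0.004" --pt "0 0 0" --yaw '[0,0,0,0,0]'

```text
time_s: 6.5
position: [0.5326, 0.367, 0.0932]
tool_rot: [[-0.996, 0.093, -0.0], [0.093, 0.996, -0.0], [0.0, -0.0, -1.0]]
ft_force: [0.9, -0.1, 1.1]
grip_width: -0.0001
gripper_force: 0.0
```

>>> jog_arm --hand '[0,0,0,0,0]' --pt "0 0 -0.003" --pt "0 0 -0.002" --pt "0 0 -0.002" --pt "0 0 -0.001" --pt "0 0 0" --yaw '[0,0,0,0,0]'

```text
time_s: 7.12
position: [0.5336, 0.3684, 0.088]
tool_rot: [[-0.996, 0.092, 0.005], [0.092, 0.996, 0.004], [-0.004, 0.004, -1.0]]
ft_force: [-1.6, 2.5, 12.3]
grip_width: -0.0003
gripper_force: 4.7
```

>>> jog_arm --hand '[0,0,0,0,0]' --pt "0 0 -0.001" --pt "0 0 -0.001" --pt "0 0 -0.001" --pt "0 0 0" --pt "0 0 0" --yaw '[0,0,0,0,0]'

```text
time_s: 7.75
position: [0.5339, 0.3685, 0.0851]
tool_rot: [[-0.996, 0.092, 0.005], [0.093, 0.996, 0.004], [-0.005, 0.004, -1.0]]
ft_force: [-0.8, 3.7, 12.4]
grip_width: 0.0002
gripper_force: 5.0
```

Still moving at a constant 12 N; keep pressing.

>>> jog_arm --hand '[0,0,0,0,0]' --pt "0 0 -0.001" --pt "0 0 -0.001" --pt "0 0 -0.001" --pt "0 0 0" --pt "0 0 0" --yaw '[0,0,0,0,0]'

```text
time_s: 8.38
position: [0.5341, 0.3684, 0.0822]
tool_rot: [[-0.996, 0.093, 0.006], [0.093, 0.996, 0.004], [-0.006, 0.004, -1.0]]
ft_force: [0.5, 3.8, 13.1]
grip_width: 0.0004
gripper_force: 5.3
```

>>> jog_arm --hand '[0,0,0,0,0]' --pt "0 0 -0.001" --pt "0 0 -0.001" --pt "0 0 -0.001" --pt "0 0 0" --pt "0 0 0" --yaw '[0,0,0,0,0]'

```text
time_s: 9.0
position: [0.5343, 0.3688, 0.0795]
tool_rot: [[-0.996, 0.092, 0.007], [0.093, 0.996, 0.005], [-0.006, 0.005, -1.0]]
ft_force: [0.1, 5.4, 13.0]
grip_width: -0.0
gripper_force: 5.5
```

>>> jog_arm --hand '[0,0,0,0,0]' --pt "0 0 -0.001" --pt "0 0 -0.001" --pt "0 0 -0.001" --pt "0 0 0" --pt "0 0 0" --yaw '[0,0,0,0,0]'

```text
time_s: 9.62
position: [0.5344, 0.3691, 0.0766]
tool_rot: [[-0.996, 0.092, 0.007], [0.092, 0.996, 0.005], [-0.007, 0.006, -1.0]]
ft_force: [-0.0, 5.6, 13.4]
grip_width: 0.0001
gripper_force: 5.7
```

Run:
```python
from h import *
o,a=snap('wrist','w3.png');_,b=snap('scene','s3.png')
b=cv2.resize(b[180:300,200:330,::-1],(0,0),fx=3.3,fy=3.3,interpolation=2)
a=cv2.resize(a[130:330,80:285,::-1],(0,0),fx=1.8,fy=1.8)
B=np.zeros((400,800,3),np.uint8);B[:360,:369]=a[:,:369];B[:396,370:370+429]=b;cv2.imwrite('pics/m3.png',B)
```

```text
(no output)
```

View pics/m3.png

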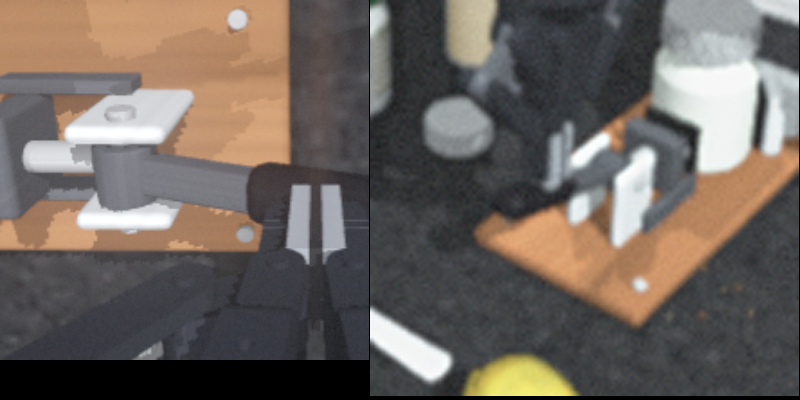

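>>> jog_arm --hand '[0,0,0,0,0]' --pt "0 0 -0.001" --pt "0 0 -0.001" --pt "0 0 -0.001" --pt "0 0 -0.001" --pt "0 0 0" --yaw '[0,0,0,0,0]'

```text
time_s: 10.35
position: [0.5344, 0.3689, 0.0727]
tool_rot: [[-0.996, 0.092, 0.007], [0.092, 0.996, 0.005], [-0.007, 0.006, -1.0]]
ft_force: [0.9, 4.7, 15.6]
grip_width: -0.0002
gripper_force: 6.5
```

Run:
```python
from h import *
p=[.5171,.2013,-.0922]
f=lambda q:((np.array(proj('scene',q))-[200,180])*3.3+[370,0]).round()
for a in (.5,.6,.7,.8,.9,1.0):print(a,f(T(p,lever(a,.11,.0))),f(T(p,lever(a,.048,.0))))
print('tip',f([.5344,.3691,.0596]),f([.5344,.3691,.0766]),f([.5234,.3691,.0596]),f([.5454,.3691,.0596]),'hinge',f(T(p,[0,.104,.052])))
o=env.observe();o['position']=[.5344,.3691,.0766]
w=lambda q:((np.array(proj('wrist',q,o))-[80,130])*1.8).round()
for a in (.5,.7,.9,1):print(a,w(T(p,lever(a,.11,.0))),w(T(p,lever(a,.048,.008))))
for dx in(-.011,0,.011):print('tip',w([.5344+dx,.3691,.0596]))
```

```text
0.5 [515. 169.] [572. 171.]
0.6 [509. 188.] [570. 179.]
0.7 [503. 208.] [567. 187.]
0.8 [499. 226.] [566. 194.]
0.9 [497. 244.] [564. 202.]
1.0 [495. 261.] [564. 209.]
tip [544. 215.] [544. 190.] [560. 222.] [527. 208.] hinge [611. 172.]
0.5 [435. 248.] [225. 202.]
0.7 [453. 210.] [246. 190.]
0.9 [453. 179.] [262. 178.]
1 [448. 166.] [267. 172.]
tip [314. 144.]
tip [317. 174.]
tip [320. 203.]
```

Run:
```python
from h import *
o,a=snap('wrist','w4.png');_,b=snap('scene','s4.png')
b=cv2.resize(b[195:265,220:300,::-1],(480,420),interpolation=2)
a=cv2.resize(a[180:290,180:285,::-1],(0,0),fx=3,fy=3)
B=np.zeros((420,800,3),np.uint8);B[:330,:315]=a;B[:,320:]=b;cv2.imwrite('pics/m4.png',B)
```

```text
(no output)
```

View pics/m4.png

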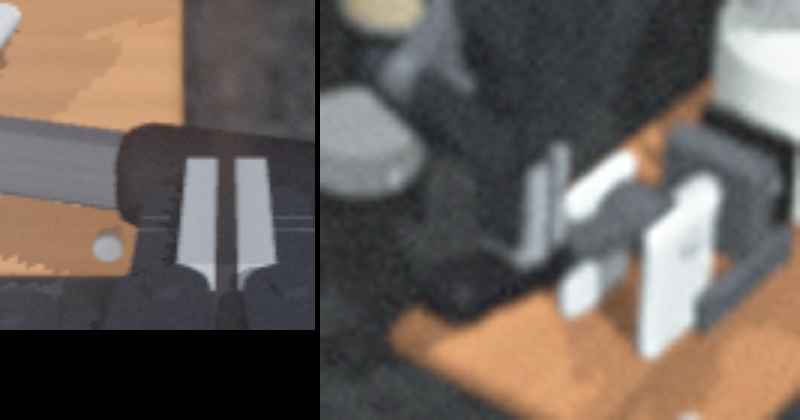

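>>> jog_arm --hand '[0,0,0,0,0]' --pt "0 0 -0.0015" --pt "0 0 -0.0015" --pt "0 0 -0.0015" --pt "0 0 -0.0015" --pt "0 0 0" --yaw '[0,0,0,0,0]'

```text
time_s: 11.08
position: [0.5347, 0.3694, 0.0669]
tool_rot: [[-0.996, 0.092, 0.008], [0.092, 0.996, 0.006], [-0.007, 0.007, -1.0]]
ft_force: [1.1, 6.9, 15.1]
grip_width: -0.0003
gripper_force: 6.4
```

Run:
```python
from h import *
f=lambda q:((np.array(proj('scene',q))-[200,180])*3.3+[370,0]).round()
o=env.observe();o['position']=[.5278,.3201,.1932]; P=np.array([.5344,.3691,.0766])
for dx in(-.011,-.005,0,.005):
  for dz in (-.017,-.005,.005,.015): print(dx,dz,'w1',(np.array(proj('wrist',np.array(o['position'])+[dx,0,dz],o))*1.5).round(),'m3',f(P+[dx,0,dz]))
```

```text
-0.011 -0.017 w1 [382. 315.] m3 [560. 222.]
-0.011 -0.005 w1 [382. 326.] m3 [561. 204.]
-0.011 0.005 w1 [382. 337.] m3 [562. 190.]
-0.011 0.015 w1 [382. 349.] m3 [562. 175.]
-0.005 -0.017 w1 [383. 328.] m3 [551. 218.]
-0.005 -0.005 w1 [384. 341.] m3 [552. 201.]
-0.005 0.005 w1 [384. 352.] m3 [552. 186.]
-0.005 0.015 w1 [384. 365.] m3 [553. 172.]
0 -0.017 w1 [384. 340.] m3 [544. 215.]
0 -0.005 w1 [385. 353.] m3 [544. 198.]
0 0.005 w1 [385. 365.] m3 [545. 183.]
0 0.015 w1 [385. 378.] m3 [545. 168.]
0.005 -0.017 w1 [386. 351.] m3 [536. 211.]
0.005 -0.005 w1 [386. 364.] m3 [536. 194.]
0.005 0.005 w1 [386. 377.] m3 [537. 180.]
0.005 0.015 w1 [387. 391.] m3 [537. 165.]
```

>>> jog_arm --hand '[0,0,0,0,0]' --pt "0 0 -0.0015" --pt "0 0 -0.0015" --pt "0 0 -0.001" --pt "0 0 -0.001" --pt "0 0 0" --yaw '[0,0,0,0,0]'

```text
time_s: 11.7
position: [0.5348, 0.3699, 0.0622]
tool_rot: [[-0.996, 0.092, 0.009], [0.092, 0.996, 0.007], [-0.008, 0.008, -1.0]]
ft_force: [0.5, 8.4, 15.5]
grip_width: 0.0001
gripper_force: 7.2
```

>>> jog_arm --hand '[0,0,0,0,0]' --pt "0 0 -0.0015" --pt "0 0 -0.0015" --pt "0 0 -0.001" --pt "0 0 -0.001" --pt "0 0 0" --yaw '[0,0,0,0,0]'

```text
time_s: 12.32
position: [0.5351, 0.3704, 0.0614]
tool_rot: [[-0.996, 0.092, 0.012], [0.092, 0.996, 0.009], [-0.011, 0.01, -1.0]]
ft_force: [-8.2, 5.0, 42.4]
grip_width: -0.0001
gripper_force: 21.1
```

>>> jog_arm --hand '[0,0,0.085,0.085,0.085]' --pt "0 0 0.02" --pt "0 0 0.06" --pt "0 0 0.06" --pt "-0.004 -0.042 0" --pt "-0.004 -0.043 0" --yaw '[0,0,0,0,0]'

```text
time_s: 12.95
position: [0.5244, 0.2813, 0.194]
tool_rot: [[-0.996, 0.092, 0.001], [0.092, 0.996, 0.0], [-0.001, 0.0, -1.0]]
ft_force: [0.9, 0.0, 0.2]
grip_width: 0.0541
gripper_force: 0.0
```

>>> jog_arm --hand '[0.085,0.085,0.085,0.085,0.085]' --pt "-0.004 -0.042 0" --pt "-0.003 -0.042 0" --pt "0 0 0" --pt "0 0 0" --pt "0 0 0" --yaw '[0,0,0,0,0]'

```text
time_s: 13.58
position: [0.5175, 0.1989, 0.1933]
tool_rot: [[-0.996, 0.092, -0.0], [0.092, 0.996, 0.0], [0.0, 0.0, -1.0]]
ft_force: [-0.7, 0.1, -0.8]
grip_width: 0.0853
gripper_force: 0.0
```

Run:
```python
from h import *
p=[.5171,.2013,-.0922]
o,a=snap('wrist','w5.png');_,b=snap('scene','s5.png');_,t=snap('top','t5.png')
b=cv2.resize(b[180:290,210:330,::-1],(360,330),interpolation=2)
a=cv2.resize(a[:,:,::-1],(437,328))
B=np.zeros((600,800,3),np.uint8);B[:328,:437]=a;B[:330,440:]=b;B[330:600,200:590]=cv2.resize(t[195:285,190:320,::-1],(390,270));cv2.imwrite('pics/m5.png',B)
print(o['position'],o['ft_force'],o['q'])
k=437/512
w=lambda q:(np.array(proj('wrist',q,o))*k).round()
f=lambda q:((np.array(proj('scene',q))-[210,180])*3+[440,0]).round()
print('lid',w(T(p,[0,0,.114])),w(T(p,[.03,0,.114])),w(T(p,[-.03,0,.114])),w(T(p,[0,.03,.114])))
for a in(.7,.8,.9,1):print(a,w(T(p,lever(a,.11,0))),f(T(p,lever(a,.11,0))))
```

```text
[0.51753544 0.19892067 0.19330833] [-0.69527062  0.11533632 -0.77805359] [ 8.78518296e+00  2.35562169e+01  7.65808636e+01  9.53748351e-03
  7.98633198e+01 -7.59645398e+01]
lid [221. 166.] [221. 195.] [221. 135.] [252. 166.]
0.7 [417. 159.] [531. 189.]
0.8 [413. 156.] [528. 206.]
0.9 [408. 154.] [525. 222.]
1 [402. 152.] [524. 237.]
```

View pics/m5.png

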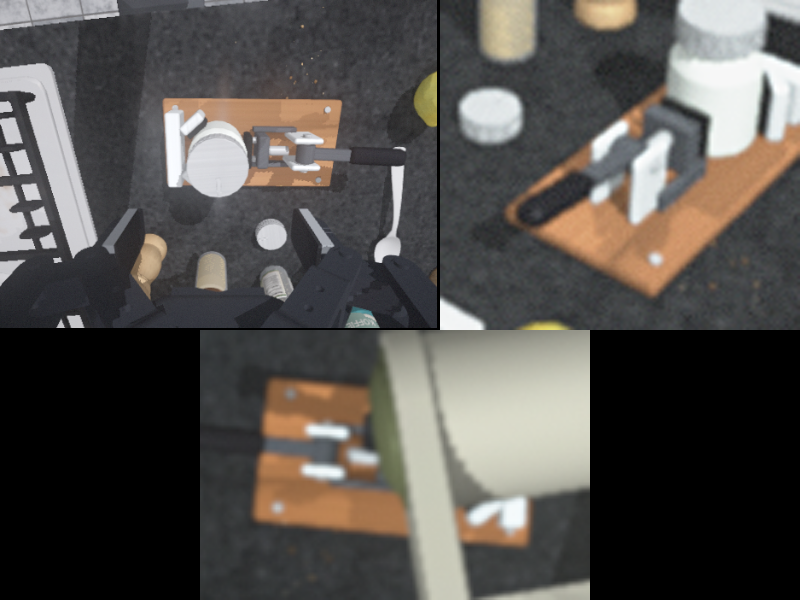

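Run:
```python
from h import *
a=cv2.imread('pics/w5.png');cv2.imwrite('pics/c5.png',cv2.resize(a[200:384,80:440],(0,0),fx=2.2,fy=2.2,interpolation=2))
import json;c=env.calibration('wrist');print(c)
o=env.observe()
for y in(-.043,.043):
  for dx in(-.011,.011):
    for dz in (.025,.01,-.005): print(y,dx,dz,((np.array(proj('wrist',np.array(o['position'])+np.array(o['tool_rot'])@[-dx,y,-dz],o))-[80,200])*2.2).round())
```

```text
{'fx': 298.0341869631946, 'fy': 298.0341869631946, 'cx': 255.00410931190532, 'cy': 191.62201184601693, 'k1': -0.017758124510421813, 'hand_eye': array([[-6.29092270e-04, -9.55496640e-01, -2.95001313e-01,
         7.47213945e-02],
       [ 9.99999685e-01, -4.58437131e-04, -6.47647740e-04,
        -7.79785766e-04],
       [ 4.83585684e-04, -2.95001627e-01,  9.55496628e-01,
        -1.51888899e-01],
       [ 0.00000000e+00,  0.00000000e+00,  0.00000000e+00,
         1.00000000e+00]])}
-0.043 -0.011 0.025 [188.  91.]
-0.043 -0.011 0.01 [206.  62.]
-0.043 -0.011 -0.005 [222.  38.]
-0.043 0.011 0.025 [197. 180.]
-0.043 0.011 0.01 [214. 144.]
-0.043 0.011 -0.005 [228. 115.]
0.043 -0.011 0.025 [590.  91.]
0.043 -0.011 0.01 [571.  62.]
0.043 -0.011 -0.005 [555.  38.]
0.043 0.011 0.025 [581. 180.]
0.043 0.011 0.01 [564. 144.]
0.043 0.011 -0.005 [549. 115.]
```

View pics/c5.png

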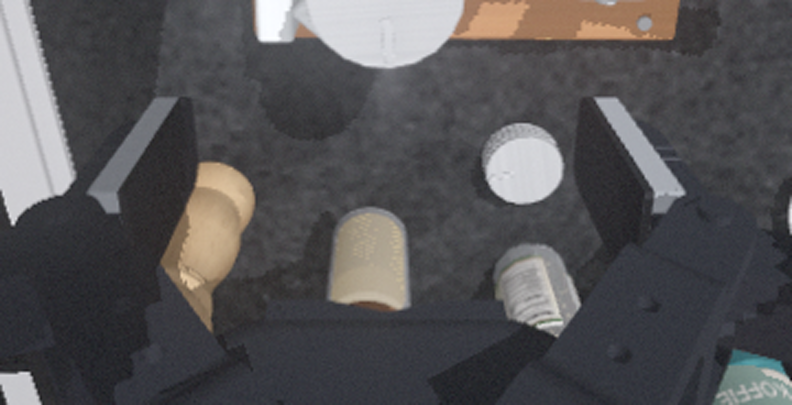

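>>> jog_arm --hand '[0.085,0.085,0.085,0.085,0.085]' --pt "-0.0005 -0.0005 -0.035" --pt "0 0 -0.035" --pt "0 0 -0.03" --pt "0 0 -0.01" --pt "0 0 0" --yaw '[0,0,0,0,0]'

```text
time_s: 14.35
position: [0.5172, 0.1978, 0.0836]
tool_rot: [[-0.996, 0.092, -0.0], [0.092, 0.996, -0.0], [0.0, -0.0, -1.0]]
ft_force: [0.2, -0.0, 0.2]
grip_width: 0.085
gripper_force: 0.0
```

Run:
```python
from h import *
o,a=snap('wrist','w6.png');_,b=snap('scene','s6.png')
B=np.zeros((400,800,3),np.uint8);B[:,:400]=cv2.resize(a[130:330,156:356,::-1],(400,400));B[:,400:]=cv2.resize(b[165:265,245:345,::-1],(400,400),interpolation=2);cv2.imwrite('pics/m6.png',B)
print(o['position'],o['ft_force'])
```

```text
[0.51717606 0.19778613 0.08356021] [ 0.21363202 -0.04659452  0.19903587]
```

View pics/m6.png

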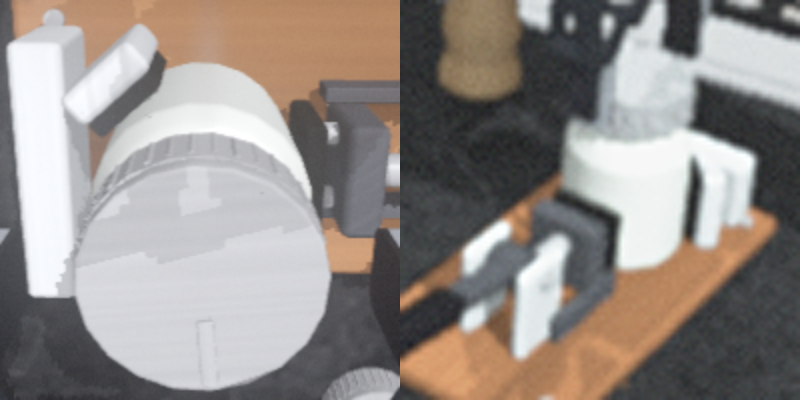

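>>> jog_arm --hand '[0.085,0.085,0.05,0.05,0.05]' --pt "0 0 -0.0135" --pt "0 0 0" --pt "0 0 0" --pt "0 0 0" --pt "0 0 0" --yaw '[0,0,0,0,0]' --grip_force 70

```text
time_s: 15.08
position: [0.5174, 0.1981, 0.0707]
tool_rot: [[-0.996, 0.093, 0.001], [0.093, 0.996, 0.001], [-0.001, 0.001, -1.0]]
ft_force: [-1.5, 4.8, 5.3]
grip_width: 0.0588
gripper_force: 73.8
```

>>> jog_arm --hand '[0.05,0.05,0.05,0.05,0.05]' --pt "0 0 0" --pt "0 0 0" --pt "0 0 0" --pt "0 0 0" --pt "0 0 0" --yaw '[0,0,0,0,0]'

```text
time_s: 15.7
position: [0.5174, 0.1981, 0.0707]
tool_rot: [[-0.996, 0.093, 0.001], [0.093, 0.996, 0.001], [-0.001, 0.001, -1.0]]
ft_force: [-0.9, 2.5, 5.9]
grip_width: 0.0591
gripper_force: 73.8
```

Run:
```python
from h import *
o,a=snap('wrist','w7.png');_,b=snap('scene','s7.png')
B=np.zeros((400,800,3),np.uint8);B[:,:400]=cv2.resize(a[130:370,136:376,::-1],(400,400));B[:,400:]=cv2.resize(b[165:265,245:345,::-1],(400,400),interpolation=2);cv2.imwrite('pics/m7.png',B)
print(o['position'],o['ft_force'],o['wrist_torque'])
```

```text
[0.51735294 0.19810216 0.07067326] [-0.88492193  2.54162273  5.86293929] [ 0.72071008  0.20380261 -0.00721451]
```

View pics/m7.png

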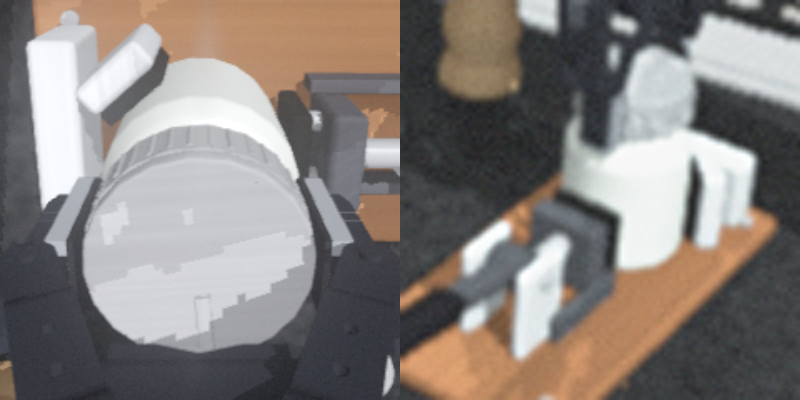

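>>> jog_arm --hand '[0.05,0.05,0.05,0.05,0.05]' --pt "0 0 0.0002" --pt "0 0 0.0002" --pt "0 0 0.0002" --pt "0 0 0.0002" --pt "0 0 0.0002" --yaw '[0.1,0.1,0.1,0.1,0.1]'

```text
time_s: 16.42
position: [0.5181, 0.1974, 0.0718]
tool_rot: [[-0.917, -0.399, 0.003], [-0.399, 0.917, 0.0], [-0.003, -0.001, -1.0]]
ft_force: [0.8, -0.6, 6.2]
grip_width: 0.0586
gripper_force: 73.9
```

Run:
```python
from h import *
o=env.observe();print(o['position'],o['ft_force'],o['wrist_torque'],o['grip_width'],o['q'],np.degrees(np.arctan2(o['tool_rot'][1,1],o['tool_rot'][0,1])))
```

```text
[0.51806098 0.19742382 0.07184408] [ 0.84745968 -0.61495808  6.16898855] [ 0.05171439 -0.08877164 -0.16232978] 0.05856400867789185 [ 8.63302453e+00  3.10139105e+01  8.63191400e+01 -1.86102989e-02
  6.25061297e+01 -1.04849234e+02] 113.49075183894557
```

>>> jog_arm --hand '[0.05,0.05,0.05,0.05,0.05]' --pt "0 0 0.0002" --pt "0 0 0.0002" --pt "0 0 0.0002" --pt "0 0 0.0002" --pt "0 0 0.0002" --yaw '[0.1,0.1,0.1,0.1,0.1]'

```text
time_s: 17.05
position: [0.5185, 0.1978, 0.0734]
tool_rot: [[-0.614, -0.79, 0.004], [-0.79, 0.614, 0.001], [-0.003, -0.003, -1.0]]
ft_force: [1.0, 1.6, 9.2]
grip_width: 0.0586
gripper_force: 74.2
```

>>> jog_arm --hand '[0.05,0.05,0.05,0.05,0.05]' --pt "0 0 0" --pt "0 0 0" --pt "0 0 0" --pt "0 0 0" --pt "0 0 0" --yaw '[0.1,0.1,0,0,0]'

```text
time_s: 17.68
position: [0.5183, 0.1977, 0.0733]
tool_rot: [[-0.447, -0.894, 0.004], [-0.894, 0.447, 0.001], [-0.002, -0.003, -1.0]]
ft_force: [0.9, 1.4, 9.2]
grip_width: 0.0589
gripper_force: 74.2
```

Run:
```python
from h import *
o,a=snap('wrist','w8.png');_,b=snap('scene','s8.png')
B=np.zeros((400,800,3),np.uint8);B[:,:400]=cv2.resize(a[130:370,136:376,::-1],(400,400));B[:,400:]=cv2.resize(b[165:265,245:345,::-1],(400,400),interpolation=2);cv2.imwrite('pics/m8.png',B)
print(o['position'],o['ft_force'],o['wrist_torque'],o['q'],np.degrees(np.arctan2(o['tool_rot'][1,1],o['tool_rot'][0,1])))
```

```text
[0.51831359 0.19772889 0.07332408] [0.93778499 1.41255895 9.15113431] [ 0.18214514 -0.01986964  0.05951679] [ 8.65436450e+00  3.09056351e+01  8.62203747e+01 -3.60745107e-03
  6.26488168e+01 -1.44780946e+02] 153.43675556125368
```

>>> jog_arm --hand '[0.05,0.05,0.05,0.05,0.05]' --pt "0 0 0.001" --pt "0 0 0.001" --pt "0 0 0.001" --pt "0 0 0.001" --pt "0 0 0.001" --yaw '[0,0,0,0,0]'

```text
time_s: 18.4
position: [0.5167, 0.1975, 0.0766]
tool_rot: [[-0.447, -0.894, -0.001], [-0.894, 0.447, -0.0], [0.001, 0.001, -1.0]]
ft_force: [0.8, 0.4, -0.2]
grip_width: 0.0588
gripper_force: 74.9
```

Free of load; the lid is off the thread. Lifting the rest.

>>> jog_arm --hand '[0.05,0.05,0.05,0.05,0.05]' --pt "0 0 0.004" --pt "0 0 0.005" --pt "0 0 0.006" --pt "0 0 0.005" --pt "0 0 0.005" --yaw '[0,0,0,0,0]'

```text
time_s: 19.02
position: [0.5171, 0.1976, 0.1023]
tool_rot: [[-0.447, -0.894, 0.0], [-0.894, 0.447, 0.0], [-0.0, -0.0, -1.0]]
ft_force: [-0.3, 0.2, -0.9]
grip_width: 0.0589
gripper_force: 74.9
```

>>> jog_arm --hand '[0.05,0.05,0.05,0.05,0.05]' --pt "0 0 0" --pt "0 0 0" --pt "0 0 0" --pt "0 0 0" --pt "0 0 0" --yaw '[0,0,0,0,0]'

```text
time_s: 19.65
position: [0.517, 0.1976, 0.1018]
tool_rot: [[-0.447, -0.894, -0.0], [-0.894, 0.447, -0.0], [0.0, 0.0, -1.0]]
ft_force: [-0.5, 0.4, -0.7]
grip_width: 0.0589
gripper_force: 74.9
```

Run:
```python
from h import *
o,a=snap('wrist','w9.png');_,b=snap('scene','s9.png')
B=np.zeros((440,800,3),np.uint8);B[:400,:350]=cv2.resize(a[130:370,151:361,::-1],(350,400));B[:,350:]=cv2.resize(b[155:265,240:352,::-1],(450,440),interpolation=2);cv2.imwrite('pics/m9.png',B)
p=[.518,.1977,-.09];f=lambda q:((np.array(proj('scene',q))-[240,155])*4.01+[350,0]).round()
print(o['position'],o['ft_force'],o['wrist_torque'])
for z in(.114,.124,.134,.146,.104): print(z,f([.518,.1977,z]))
```

```text
[0.5170317  0.19757168 0.10184401] [-0.45949916  0.44197816 -0.65458336] [-0.03354406 -0.01921631 -0.01454611]
0.114 [607. 112.]
0.124 [609.  95.]
0.134 [610.  78.]
0.146 [613.  57.]
0.104 [605. 129.]
```

View pics/m9.png

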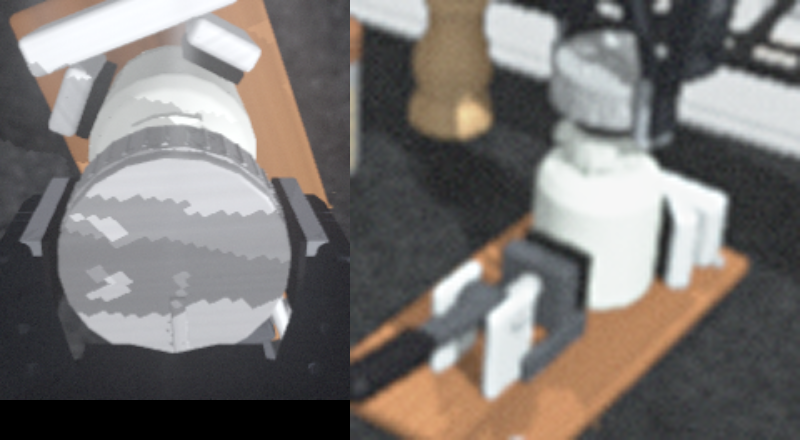

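```bash
python3 -c "
from rig import env
print(env.close_job())"
```

```text
the job is handed in; nothing more can be done
None
```

The job is handed in at about 20 s: the lever was pressed to its end stop, the lid was unscrewed 1.2 rad, and the gripper holds it level about 2 cm above the jar, which is still standing in the clamp. The score has not come back. My first press slid to the lever's end (about 44 N at the wrist), so I pressed it again further in.

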